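# Bin the spoiled blank and press the lid home

## Robot

A 6-joint arm with a two-finger parallel gripper is mounted at the origin on the work surface. World frame = base frame: x ahead of the robot, y to its left, z up, the work surface at z = 0. Lengths are in mm, angles in degrees, forces in N, time in s.
With the tool pointing down it reaches from about 375 to 975 mm from the base axis. Payload 3.8 kg.
Tool frame: the origin (TCP) lies between the finger pads; the fingertips stand 25 mm ahead of it and the grasp point (between the pads) lies 6 mm ahead of it; z points along the fingers, x is the direction in which the jaws open and shut, and the axes are right-handed (so a half turn about z gives the same grasp; the last joint's range is limited). The gripper opens to 88 mm and grips with 3 to 60 N. Pads are 18 mm wide; open, the fingers measure 123 mm over their backs; the gripper's body (75 mm by 187 mm) begins 45 mm behind the grasp point.
Start: joints at [70.881, 15.12, 91.902, -0, 72.978, -2.114], TCP at [197.409, 645.483, 263.706] pointing down, gripper open.
Joint ranges: [-150.88, 150.88], [-54.13, 125.18], [17.81, 147.31], [-75.09, 255.09], [0, 152.58], [-146.25, 146.25]. Speed limits (degrees/s): [147.25, 147.25, 180, 180, 180, 180].

## Interface

Orientations are given as a 3x3 rotation matrix whose columns are the frame's x, y, z axes.
In Python, from rig import * gives the robot as it stands.
- The arm moves only by the tool move_arm, never from a script. Its argument "moves" is a list of rows, each a list of 7 numbers: the shift along the world's x, y, z in m, then the turn, a rotation vector about the world's x, y, z in degrees, then the closure, from 0 (fully open) to 1 (shut). In form: [[dx, dy, dz, wx, wy, wz, jaw], ...]. A call has 1 to 12 rows; each row is the pose to reach, as a shift and turn from the pose commanded when the call began; what a row does not reach only later rows make up. A row lasts 1/12 s, in which the tool goes at most 41.7 mm and 7.16 degrees, less where a joint would pass 70% of its speed; a pose out of reach is approached as far as the arm can. A call with a gripper value outside its range is refused whole. The fingers move at their own pace and stop on an object; "force" is the grip in N (left out, the last holds). Time passes only in rows, so rows that repeat a pose let the fingers close. It gives the time, the measured TCP pose, the force and the opening at its end, in the units of the state.
- state(): the state, without advancing time (a new reading comes with each control period).
- camera(name): name is "scene" or "top" or "wrist"; returns the picture (384x512x3 uint8, red, green, blue); there is no depth.
- camera_model(name): a dict with "mtx" (3x3 intrinsics, pixels), "dist" ([k1, k2, p1, p2, k3] as OpenCV has them; the pictures are not rectified), "extrinsics" (4x4, takes a point from camera to world coordinates). Camera axes: x right, y down, z forward; pixel columns grow to the right and rows downward; lengths in mm; the calibration is good to about 2 mm. A picture is of the moment at which its call begins: read the wrist's pose just before it. camera_model takes no time and is no camera call; for the wrist camera it gives the pose at the moment of the call.
- close_job(): hands the job in, once; it reports no verdict.
The state is a dict: "clock": time; "q": joint angles; "qvel": joint speeds; "joint_efforts": joint torques, N m; "tcp_pos": TCP position; "tcp_rot": TCP orientation; "contact_force": force on the tool from outside, world axes, zero at the start; "torque": the same for the moment, N m; "gripper_width": opening from 0.0 (shut) to 1.0 (fully open).
Only numpy, scipy, OpenCV 4.12 (cv2) and the standard library are available. Lean on these libraries where they do the work, as an engineer would, in place of code of your own. Each camera call takes 0.05 s, during which the arm holds its last target.

## Task

A spoiled turning blank has slid under the low tool shelf: draw it out by the end that sticks out, set it down on the bench in the open in front of the shelf and let go, then pick it up again by its turned waist and put it in the green scrap bin. Then put the green lid on the bin, plug down, and press it until it sits level and fully home on the rim. Leave the glue bottle, the tin and the gouge alone.

Things in the scene. Friction and masses are not known exactly. Their poses are not given: they have to be found in the camera images.
- riser: low plywood tool shelf standing on the bench on four corner posts, fixed. 160 mm deep (its x) x 240 mm wide (its y), underside 54 mm and top face 66 mm above the bench, open on all sides below. Origin on the bench under its centre; its -x edge (80 mm from the origin) is the front, towards the robot
- offcut: spoiled turning blank of pale wood, loose, on the bench, 0.18 to 0.37 kg: 190 mm long (x), square ends 44 x 44 mm, 60 mm long, and between them a round waist 40 mm thick and 70 mm long. At first 80 to 95 mm of its -x end sticks out of the shelf's front, within 0.2 rad of square to it. Origin at the centre of its underside, z up
- offcut_near (a point): centre of the blank's end face that sticks out (its -x end), 22 mm above its underside
- offcut_far (a point): centre of the blank's other end face (its +x end), under the shelf at the start
- offcut_mid (a point): centre of the blank's turned waist, on its axis, 22 mm above its underside
- bin: green open scrap bin, fixed, left or right of the shelf: outside 244 (x) x 158 (y) x 80 mm high, 9 mm walls and floor, inside 226 x 140 mm. Origin at the centre of its underside, z up. Black seal strips along the tops of its two long walls stand 8 mm above the rim
- bin_rim (a point): centre of the bin's mouth, level with the rim (80 mm above the bench)
- seal_left (a joint): how far the seal strip on the bin's +y wall is pushed down: 0 = standing 8 mm above the rim, 0.008 or more = flush with the rim. It carries the lid's weight, yields at roughly 4 to 7 N of push per strip and stays down
- seal_right (a joint): the same for the strip on the bin's -y wall
- lid: loose bin lid, about 0.3 kg, lying on the bench on its plug, across the shelf from the bin: green plate 252 (x) x 166 (y) x 8 mm; below it a plywood plug 216 x 130 x 12 mm (5 mm spare all round in the bin's mouth). Origin at the centre of the plug's underside, z up: 68 mm above the bin's underside when fully home, 8 mm higher when unpressed on the strips. Either way round fits
- lid_grip (a point): centre of the top of the lid's handle, a pale wooden bar along the lid's x on top of the plate, 110 mm long, 24 mm wide, reaching from 20 to 62 mm above the lid's origin; pressing down here pushes both strips evenly
- glue: white plastic glue bottle with an orange cap, 52 mm diameter, 130 mm high, standing on the shelf, loose: leave alone. Origin at the centre of its base
- tin: steel tin, 76 mm diameter, 60 mm high, with a paper band, standing on the bench, loose: leave alone. Origin at the centre of its base
- gouge: turning gouge lying on the bench, 240 mm long (its x), dark wooden handle, steel blade towards +x, about 30 mm high, loose: leave alone. Origin on the bench under the end of its handle where the blade begins

How it is judged (in metres and radians):
On the way, in this order (a step that is already met when the one before it is completed fails the run):
1. the blank lies released on the bench in front of the shelf, no part of it under the shelf (x of each of offcut_near, offcut_far in the frame of riser below -0.085 m and height (world z) of offcut_mid below 0.03 m and linear speed of offcut below 0.02 m/s and contact force between the fingers and offcut below 0.1 N), for 0.2 s.
2. the blank is lifted off the bench, held by its waist (grasp within 40 mm of its middle) (height (world z) of offcut_mid above 0.05 m and distance between the grasp point and offcut_mid below 0.04 m and contact force between the fingers and offcut above 1 N), for 0.1 s.
3. the blank lies in the bin, below the rim, released (z of offcut_mid in the frame of bin between 0 and 0.06 m and x of offcut_mid in the frame of bin between -0.113 and 0.113 m and y of offcut_mid in the frame of bin between -0.07 and 0.07 m and linear speed of offcut below 0.03 m/s and contact force between the fingers and offcut below 0.1 N), for 0.2 s.
At the end, for the whole second after the job is handed in: The blank rests in the bin, its middle under 60 mm above the bin's underside; the lid rests on the bin, level within 0.03 rad, centred within 12 mm, in line within 0.12 rad (either way round), its plate within 2.5 mm of the rim, both seal strips down by over 6 mm (z of offcut_mid in the frame of bin between 0 and 0.06 m and x of offcut_mid in the frame of bin between -0.113 and 0.113 m and y of offcut_mid in the frame of bin between -0.07 and 0.07 m and z of lid in the frame of bin between 0.064 and 0.0705 m and angle between lid's own z axis and vertical below 0.03 rad and angle between the x axis of lid and the x axis of bin, either way round below 0.12 rad and horizontal distance between lid and bin below 0.012 m and linear speed of each of lid, offcut below 0.02 m/s and value of joint each of seal_left, seal_right above 0.006 m); the robot touches nothing.
It fails at once if the glue is disturbed (moved by more than 30 mm) (distance of glue from where it was at the start of the episode above 0.03 m).
It fails at once if the tin is disturbed (moved by more than 30 mm) (distance of tin from where it was at the start of the episode above 0.03 m).
It fails at once if the gouge is disturbed (moved by more than 30 mm) (distance of gouge from where it was at the start of the episode above 0.03 m).
It also fails if it takes over 67 s, if anything falls off the work surface, if the arm or the gripper's body presses on something with over 40 N, if the wrist force passes 120 N, or if a joint passes its speed limit or range.

## Working session

There is one attempt and no reset: what is moved stays moved. The work goes in short steps, Python scripts to look and compute and a tool call to move; the robot and the scene stay as the last step left them, time stands still between calls to the robot, and variables do not carry over. Pictures are saved under pics/ and viewed, and the job is handed in when it is done.

Besides the shell and the picture viewer there is one more tool, called after "Request:" as name(argument=value, ...) on one line, values as JSON. move_arm: Moves the arm, as the interface text tells. Its arguments: {"type":"object","properties":{"moves":{"type":"array"},"force":{"type":"number"}},"required":["moves"]}

```bash
ls; mkdir -p pics; python3 - <<'E'
from rig import *
import cv2
for n in("scene","top"):
    im=camera(n); cv2.imwrite(f"pics/{n}0.png",im[:,:,::-1]); print(n,camera_model(n))
print(state())
E
```

```text
pics
scene {'mtx': array([[388.28350336,   0.        , 253.7989909 ],
       [  0.        , 388.28350336, 196.30737018],
       [  0.        ,   0.        ,   1.        ]]), 'dist': array([-0.1219494,  0.       ,  0.       ,  0.       ,  0.       ]), 'extrinsics': array([[-8.45205344e-01,  3.50011794e-01, -4.03880762e-01,
         1.10107358e+03],
       [ 5.34101492e-01,  5.26222103e-01, -6.61684136e-01,
         8.10642991e+02],
       [-1.90662680e-02, -7.74972285e-01, -6.31707555e-01,
         8.59013236e+02],
       [ 0.00000000e+00,  0.00000000e+00,  0.00000000e+00,
         1.00000000e+00]])}
top {'mtx': array([[469.80096559,   0.        , 258.74827275],
       [  0.        , 469.80096559, 190.10951252],
       [  0.        ,   0.        ,   1.        ]]), 'dist': array([-0.02591905,  0.        ,  0.        ,  0.        ,  0.        ]), 'extrinsics': array([[ 9.66735568e-03, -9.74701505e-01,  2.23301408e-01,
         3.66552113e+02],
       [-9.99953207e-01, -9.34371354e-03,  2.50590297e-03,
        -2.42684924e+01],
       [-3.56043006e-04, -2.23315184e-01, -9.74746224e-01,
 
[... 198 characters left out ...]
551e-05,
        7.29787625e+01, -2.11496302e+00]), 'qvel': array([ 0.06325259, -0.18221438, -0.07126209,  0.03109371,  0.08137138,
        0.03792707]), 'joint_efforts': array([ 8.11988357e-04, -5.03623545e+01, -3.58068788e+01,  7.32787815e-02,
        2.33865943e-02, -9.02412967e-05]), 'tcp_pos': array([197.19408617, 644.92829652, 262.53907028]), 'tcp_rot': array([[ 2.92413656e-01,  9.56291705e-01, -6.55275066e-04],
       [ 9.56289836e-01, -2.92414381e-01, -1.89176465e-03],
       [-2.00069069e-03, -7.34550691e-05, -9.99997996e-01]]), 'contact_force': array([0.18018135, 0.89980864, 0.20279665]), 'torque': array([-0.01990959, -0.00435179,  0.01862213]), 'gripper_width': 0.9998576635086099}
```

View pics/scene0.png

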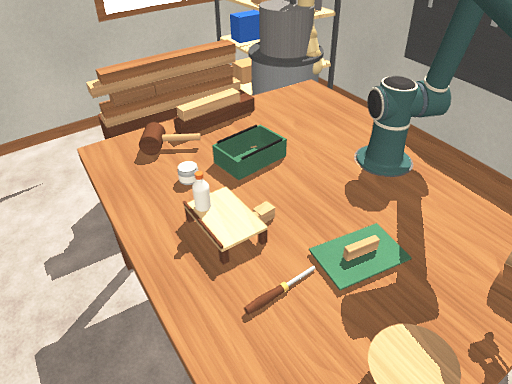

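View pics/top0.png

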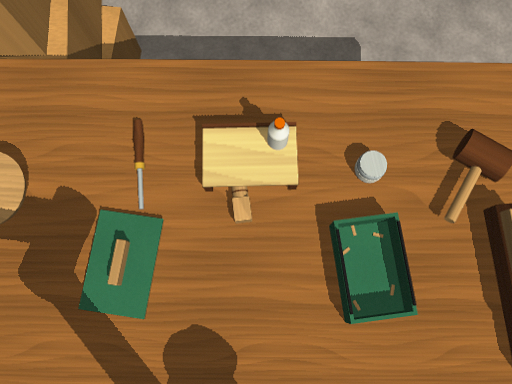

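The top view (x up, y left) shows the shelf at about (250,156), the blank's end at (241,205), the bin at (373,268) to the right and the lid at (121,263) to the left. The gouge is at (139,165), the tin at (371,166) and the glue on the shelf at (279,133). I'll zoom in to pick corners.

```bash
python3 - <<'E'
import cv2
im=cv2.imread("pics/top0.png")
def crop(x0,y0,w,h,s,n):
    c=cv2.resize(im[y0:y0+h,x0:x0+w],None,fx=s,fy=s,interpolation=cv2.INTER_CUBIC)
    for i in range(0,w,10):
        cv2.line(c,(i*s,0),(i*s,6),(0,0,255),1)
        if i%20==0: cv2.putText(c,str(x0+i),(i*s,16),0,.35,(255,255,255),1)
    for i in range(0,h,10):
        cv2.line(c,(0,i*s),(6,i*s),(0,0,255),1)
        if i%20==0: cv2.putText(c,str(y0+i),(8,i*s+4),0,.35,(255,255,255),1)
    cv2.imwrite("pics/"+n,c)
crop(190,110,120,120,5,"c_shelf.png")
crop(320,205,110,125,4,"c_bin.png")
crop(70,200,110,125,4,"c_lid.png")
E
```

```text
(no output)
```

View pics/c_shelf.png

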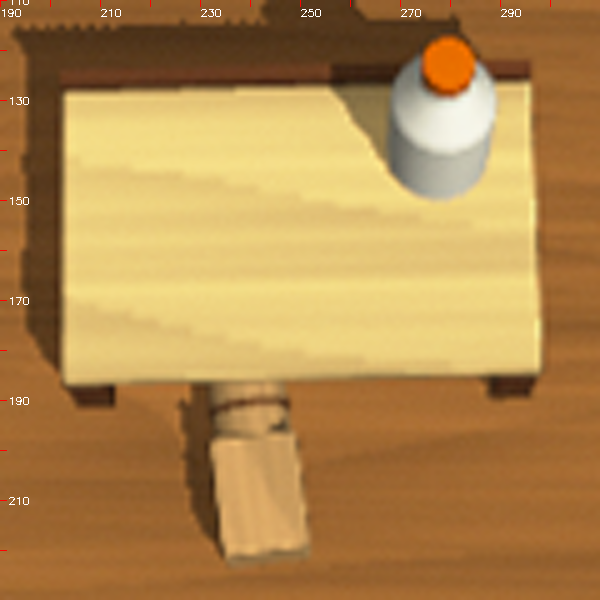

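View pics/c_bin.png

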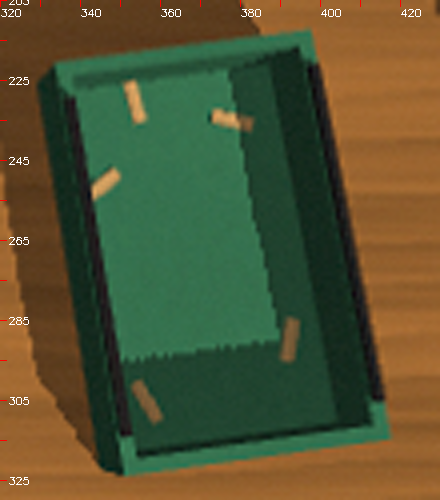

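View pics/c_lid.png

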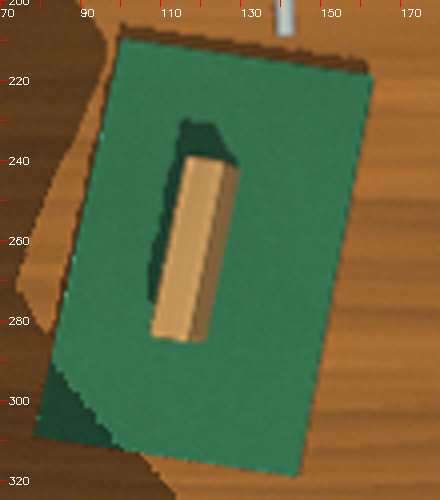

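```bash
cat > h.py <<'E'
import numpy as np, cv2
from rig import *
from scipy.optimize import least_squares
def ray(name,uv,z,m=None):
    m=m or camera_model(name); T=m["extrinsics"]
    p=cv2.undistortPoints(np.array(uv,float).reshape(-1,1,2),m["mtx"],m["dist"]).reshape(-1,2)
    d=np.c_[p,np.ones(len(p))]@T[:3,:3].T; o=T[:3,3]
    return (o+d*((z-o[2])/d[:,2])[:,None])[:,:2]
def fit(W,M):
    f=lambda p:(np.array(M)@np.array([[np.cos(p[2]),np.sin(p[2])],[-np.sin(p[2]),np.cos(p[2])]])+p[:2]-W).ravel()
    r=least_squares(f,[*W.mean(0),0]); return r.x[0],r.x[1],np.degrees(r.x[2]),np.abs(r.fun).max()
def proj(name,P,m=None):
    m=m or camera_model(name); T=np.linalg.inv(m["extrinsics"])
    return cv2.projectPoints(np.array(P,float).reshape(-1,1,3),cv2.Rodrigues(T[:3,:3])[0],T[:3,3],m["mtx"],m["dist"])[0].reshape(-1,2)
def rect(a,b): # order TL TR BR BL in top image: (+x,+y),(+x,-y),(-x,-y),(-x,+y)
    a/=2;b/=2; return [[a,b],[a,-b],[-a,-b],[-a,b]]
E
python3 - <<'E'
from h import *
def c(x0,y0,s,L): return [[x0+a/s,y0+b/s] for a,b in L]
np.set_printoptions(suppress=True,precision=1)
W=ray("top",c(190,110,5,[(63,90),(530,84),(540,373),(65,384)]),66);print("riser",fit(W,rect(160,240)));print(W)
W=ray("top",c(190,110,5,[(212,437),(293,431),(306,547),(228,555)]),44);print("blank sq",fit(W,rect(60,44)));print(W)
W=ray("top",c(320,205,4,[(57,65),(312,33),(389,437),(123,474)]),80);print("bin",fit(W,rect(244,158)));print(W)
W=ray("top",c(70,200,4,[(119,40),(372,75),(298,476),(35,437)]),20);print("lid",fit(W,rect(252,166)));print(W)
W=ray("top",c(70,200,4,[(188,156),(224,161),(187,341),(151,335)]),62);print("handle",fit(W,rect(110,24)));print(W)
print("tin",ray("top",[(371,166)],60),"gouge",ray("top",[(139,120),(139,162),(141,207)],15))
print("glue cap",ray("top",[(279.5,123)],196))
E
```

```text
riser (np.float64(715.4981749219997), np.float64(1.8901638153696634), np.float64(1.711455477449727), np.float64(3.8581970628999898))
[[ 789.7  124.4]
 [ 795.2 -115.4]
 [ 642.5 -119.1]
 [ 634.6  117.7]]
blank sq (np.float64(584.8748466850336), np.float64(20.48796183337367), np.float64(7.201890052715263), np.float64(2.777548523708873))
[[613.   45.1]
 [616.5   4.2]
 [557.2  -3.1]
 [552.8  35.8]]
bin (np.float64(439.9176542554712), np.float64(-299.0412901009254), np.float64(7.721330935766764), np.float64(1.863186119882016))
[[ 548.7 -205. ]
 [ 569.7 -361. ]
 [ 331.5 -393. ]
 [ 309.8 -237.2]]
lid (np.float64(446.95890969403473), np.float64(320.7222179741097), np.float64(-7.284731316217622), np.float64(0.8794542664548999))
[[581.6 387. ]
 [560.6 222.7]
 [312.3 254.7]
 [333.3 418.4]]
handle (np.float64(447.11541072966355), np.float64(320.01923404612086), np.float64(-7.618055032418669), np.float64(1.0131244734247957))
[[502.5 324. ]
 [499.7 301.7]
 [391.5 316.3]
 [394.8 338.2]]
tin [[ 694.3 -305.1]] gouge [[830.1 303.6]
 [712.3 295.6]
 [591.5 282.4]]
glue cap [[755.1 -67.5]]
```

Measured, within about 4 mm:

| Item | Position (x, y) | Yaw |
|---|---|---|
| Riser | (715, 2) | 1.7° |
| Blank, near end | ≈ (555, 17) | 7° |
| Bin | (440, -299) | 7.7° |
| Lid | (447, 320) | -7.4° |

Next I'll move above the blank's near end.

Request:
move_arm(moves=[[0.1,-0.168,0,0,0,7,0],[0.22,-0.37,0,0,0,24,0],[0.22,-0.37,0,0,0,24,0],[0.22,-0.37,0,0,0,24,0],[0.22,-0.37,0,0,0,24,0],[0.22,-0.37,0,0,0,24,0],[0.22,-0.37,0,0,0,24,0],[0.22,-0.37,0,0,0,24,0],[0.22,-0.37,0,0,0,24,0],[0.22,-0.37,0,0,0,24,0],[0.22,-0.37,0,0,0,24,0],[0.22,-0.37,0,0,0,24,0]])

```text
clock: 1.1
tcp_pos: [418.7, 272.4, 263.3]
tcp_rot: [[-0.117, 0.993, -0.0], [0.993, 0.117, -0.001], [-0.001, -0.0, -1.0]]
contact_force: [-0.1, 0.6, -0.3]
gripper_width: 1.002
```

```bash
python3 - <<'E'
from h import *
m=camera_model("wrist"); im=camera("wrist"); cv2.imwrite("pics/w1.png",im[:,:,::-1]); np.set_printoptions(suppress=True,precision=4)
print(m["mtx"],m["dist"],m["extrinsics"])
np.save("w1.npy",m,allow_pickle=True)
E
```

```text
[[269.277    0.     253.6767]
 [  0.     269.277  189.6684]
 [  0.       0.       1.    ]] [-0.0531  0.      0.      0.      0.    ] [[ -0.1159   0.9601   0.2545 354.0066]
 [  0.9933   0.1124   0.0282 264.3366]
 [ -0.0016   0.2561  -0.9667 383.0714]
 [  0.       0.       0.       1.    ]]
```

View pics/w1.png

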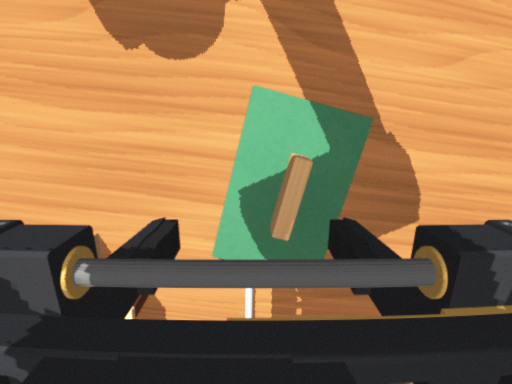

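Request:
move_arm(moves=[[0.15,-0.257,0,0,0,0.5,0],[0.15,-0.257,0,0,0,0.5,0],[0.15,-0.257,0,0,0,0.5,0],[0.15,-0.257,0,0,0,0.5,0],[0.15,-0.257,0,0,0,0.5,0],[0.15,-0.257,0,0,0,0.5,0],[0.15,-0.257,0,0,0,0.5,0],[0.15,-0.257,0,0,0,0.5,0],[0.15,-0.257,0,0,0,0.5,0],[0.15,-0.257,0,0,0,0.5,0]])

```text
clock: 1.98
tcp_pos: [567.0, 19.7, 263.1]
tcp_rot: [[-0.13, 0.991, -0.002], [0.991, 0.13, 0.001], [0.001, -0.001, -1.0]]
contact_force: [-0.1, 0.3, -0.3]
gripper_width: 1.001
```

The wrist view shows the whole lid, with its corners at about (253,86), (372,118), (325,257) and (214,255), and its handle at (290,195). Next is the wrist view over the blank.

```bash
python3 - <<'E'
from h import *
m=camera_model("wrist"); im=camera("wrist"); cv2.imwrite("pics/w2.png",im[:,:,::-1]); np.save("w2.npy",m,allow_pickle=True)
print(state()["tcp_pos"])
# predicted corners of blank near-end top
c=np.array([584.9,20.5]);a=np.radians(7.2);R=np.array([[np.cos(a),-np.sin(a)],[np.sin(a),np.cos(a)]])
P=np.array(rect(60,44))@R.T+c
print(proj("wrist",np.c_[P,[44]*4],m))
E
```

```text
[566.71832605  20.2810699  263.19216303]
[[269.41604621 206.91258927]
 [236.19006204 206.80238062]
 [235.59262697 161.79991628]
 [270.29457501 161.92419726]]
```

View pics/w2.png

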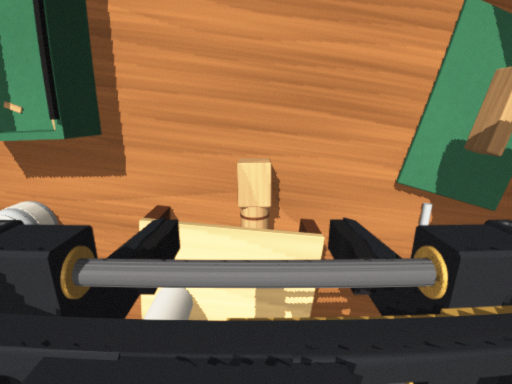

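The blank's near end spans columns 237–271 and rows 161–206 in the picture. I predicted 235.6–270 and 162–207, so they agree to about 1 px. Descending now.

Request:
move_arm(moves=[[0.004,0,-0.04,0,0,0,0],[0.004,0,-0.08,0,0,0,0],[0.004,0,-0.12,0,0,0,0],[0.004,0,-0.155,0,0,0,0],[0.004,0,-0.185,0,0,0,0],[0.004,0,-0.21,0,0,0,0],[0.004,0,-0.225,0,0,0,0],[0.004,0,-0.23,0,0,0,0],[0.004,0,-0.23,0,0,0,0.3],[0.004,0,-0.23,0,0,0,0.6],[0.004,0,-0.23,0,0,0,0.7],[0.004,0,-0.23,0,0,0,0.8]], force=15)

```text
clock: 3.03
tcp_pos: [572.8, 18.9, 35.6]
tcp_rot: [[-0.131, 0.991, 0.003], [0.991, 0.131, 0.0], [-0.0, 0.003, -1.0]]
contact_force: [1.2, -0.2, 0.2]
gripper_width: 0.725
```

Request:
move_arm(moves=[[0,0,0,0,0,0,0.8],[0,0,0,0,0,0,0.8],[0,0,0,0,0,0,0.8]])

```text
clock: 3.28
tcp_pos: [571.9, 18.6, 34.5]
tcp_rot: [[-0.13, 0.992, 0.001], [0.992, 0.13, 0.0], [0.0, 0.001, -1.0]]
contact_force: [0.5, 0.9, 6.2]
gripper_width: 0.497
```

Gripped at 43.7 mm. Now I'll draw it straight out.

Request:
move_arm(moves=[[-0.003,0,0.001,0,0,0,0.8],[-0.01,0,0.001,0,0,0,0.8],[-0.022,0,0.001,0,0,0,0.8],[-0.04,0,0.001,0,0,0,0.8],[-0.06,0,0.001,0,0,0,0.8],[-0.08,0,0.001,0,0,0,0.8],[-0.1,0,0.001,0,0,0,0.8],[-0.12,0,0.001,0,0,0,0.8],[-0.135,0,0.001,0,0,0,0.8],[-0.146,0,0.001,0,0,0,0.8],[-0.152,0,0.001,0,0,0,0.8],[-0.155,0,0.001,0,0,0,0.8]], force=25)

```text
clock: 4.28
tcp_pos: [415.3, 18.4, 34.6]
tcp_rot: [[-0.13, 0.991, -0.0], [0.991, 0.13, -0.0], [0.0, -0.0, -1.0]]
contact_force: [1.2, -0.3, -1.0]
gripper_width: 0.499
```

```bash
python3 - <<'E'
from h import *
im=camera("top"); cv2.imwrite("pics/t2.png",cv2.resize(im[100:300,180:330,::-1],None,fx=3,fy=3,interpolation=cv2.INTER_CUBIC))
print(state()["contact_force"],state()["tcp_pos"],state()["gripper_width"])
E
```

```text
[-2.72757829 -0.57927048  1.85126581] [415.08165243  18.42011151  34.5099739 ] 0.4938280387044501
```

View pics/t2.png

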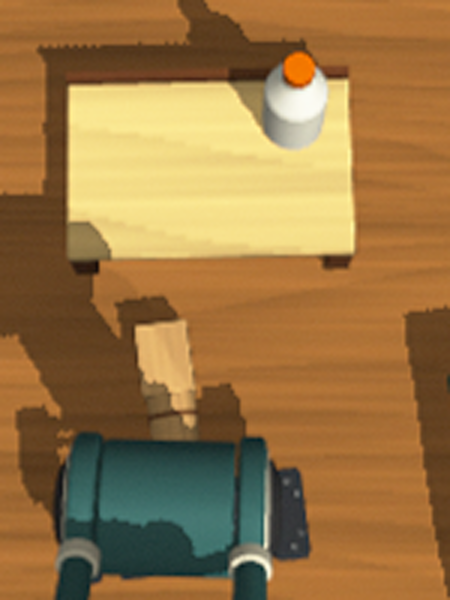

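The far end's top edge is at about (234,207) in full-image pixels, well in front of the shelf. Releasing and lifting.

Request:
move_arm(moves=[[0,0,0,0,0,0,0.3],[0,0,0,0,0,0,0],[0,0,0,0,0,0,0],[0,0,0,0,0,0,0],[0,0,0,0,0,0,0],[0,0,0,0,0,0,0],[0,0,0.03,0,0,0,0],[0,0,0.07,0,0,0,0],[0,0,0.11,0,0,0,0],[0,0,0.14,0,0,0,0],[0,0,0.15,0,0,0,0],[0,0,0.15,0,0,0,0]])

```text
clock: 5.33
tcp_pos: [418.9, 18.5, 188.1]
tcp_rot: [[-0.13, 0.991, 0.007], [0.991, 0.13, -0.0], [-0.001, 0.007, -1.0]]
contact_force: [-0.5, 0.3, 0.6]
gripper_width: 1.0
```

```bash
python3 - <<'E'
from h import *
m=camera_model("wrist"); im=camera("wrist"); cv2.imwrite("pics/w3.png",im[:,:,::-1]); np.save("w3.npy",m,allow_pickle=True)
im=camera("top"); cv2.imwrite("pics/t3.png",cv2.resize(im[180:300,190:310,::-1],None,fx=5,fy=5,interpolation=cv2.INTER_CUBIC))
print(state()["tcp_pos"],state()["gripper_width"])
E
```

```text
[415.90447099  18.49259393 183.78754606] 1.0011142885782118
```

View pics/w3.png

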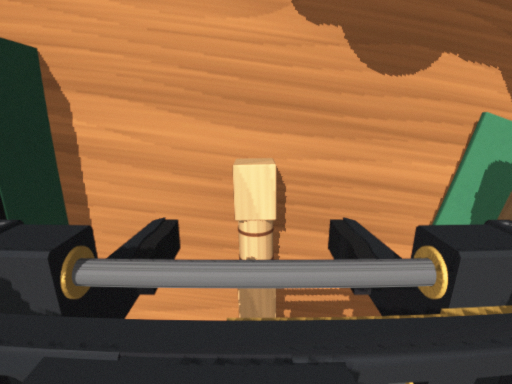

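View pics/t3.png

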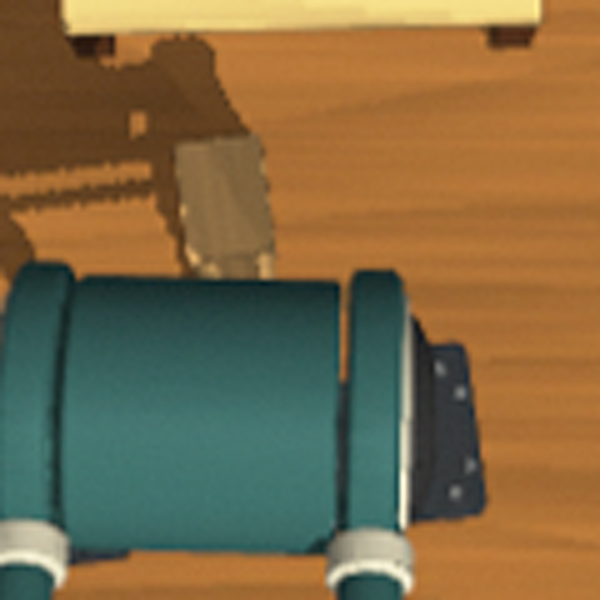

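```bash
python3 - <<'E'
from h import *
np.set_printoptions(suppress=True,precision=1)
m=np.load("w3.npy",allow_pickle=True).item()
print("near sq top w", ray("wrist",[(234,165),(276,164),(277,219),(236,220)],44,m))
print("far end", ray("top",[(190+175/5,180+143/5),(190+262/5,180+135/5)],44))
E
```

```text
near sq top w [[402.2  -4.3]
 [395.8  36.8]
 [453.1  46.6]
 [459.8   4.2]]
far end [[584.   63.1]
 [588.6  19.4]]
```

The blank's middle is at about (492.7, 28.7) with yaw 7.6°. Grasping the waist.

Request:
move_arm(moves=[[0.035,0.005,0,0,0,0,0],[0.07,0.01,0,0,0,0,0],[0.077,0.0105,-0.02,0,0,0,0],[0.077,0.0105,-0.055,0,0,0,0],[0.077,0.0105,-0.09,0,0,0,0],[0.077,0.0105,-0.12,0,0,0,0],[0.077,0.0105,-0.138,0,0,0,0],[0.077,0.0105,-0.145,0,0,0,0],[0.077,0.0105,-0.145,0,0,0,0],[0.077,0.0105,-0.145,0,0,0,0.4],[0.077,0.0105,-0.145,0,0,0,0.7],[0.077,0.0105,-0.145,0,0,0,0.8]], force=20)

```text
clock: 6.43
tcp_pos: [494.7, 29.0, 41.1]
tcp_rot: [[-0.13, 0.991, 0.003], [0.991, 0.13, 0.0], [-0.0, 0.003, -1.0]]
contact_force: [-0.4, 0.0, -0.2]
gripper_width: 0.791
```

Request:
move_arm(moves=[[0,0,0,0,0,0,0.8],[0,0,0,0,0,0,0.8],[0,0,0,0,0,0,0.8],[0,0,0.005,0,0,0,0.8]], force=25)

```text
clock: 6.77
tcp_pos: [492.9, 29.0, 44.6]
tcp_rot: [[-0.13, 0.991, -0.001], [0.991, 0.13, -0.0], [0.0, -0.001, -1.0]]
contact_force: [-1.3, 0.4, 0.7]
gripper_width: 0.492
```

The opening is 43.3 mm, so the fingers may still be closing. I'll go back down and wait.

Request:
move_arm(moves=[[0,0,-0.005,0,0,0,0.8],[0,0,-0.005,0,0,0,0.8],[0,0,-0.005,0,0,0,0.8],[0,0,-0.005,0,0,0,0.8]], force=25)

```text
clock: 7.1
tcp_pos: [495.2, 29.2, 42.2]
tcp_rot: [[-0.131, 0.991, 0.003], [0.991, 0.131, 0.0], [-0.0, 0.003, -1.0]]
contact_force: [-4.1, 1.2, 15.1]
gripper_width: 0.446
```

Gripped at 39 mm. Lifting.

Request:
move_arm(moves=[[0,0,0.003,0,0,0,0.8],[0,0,0.01,0,0,0,0.8],[0,0,0.025,0,0,0,0.8],[0,0,0.045,0,0,0,0.8],[0,0,0.07,0,0,0,0.8],[0,0,0.1,0,0,0,0.8],[0,0,0.13,0,0,0,0.8],[0,0,0.155,0,0,0,0.8],[0,0,0.17,0,0,0,0.8],[0,0,0.175,0,0,0,0.8]])

```text
clock: 7.93
tcp_pos: [494.9, 29.0, 218.1]
tcp_rot: [[-0.13, 0.991, 0.005], [0.991, 0.13, -0.0], [-0.001, 0.005, -1.0]]
contact_force: [-0.0, 0.4, -1.7]
gripper_width: 0.449
```

```bash
python3 - <<'E'
from h import *
m=camera_model("wrist"); im=camera("wrist"); cv2.imwrite("pics/w4.png",im[:,:,::-1]); np.save("w4.npy",m,allow_pickle=True)
im=camera("scene"); cv2.imwrite("pics/s4.png",cv2.resize(im[100:300,180:380,::-1],None,fx=3,fy=3))
s=state();print(s["tcp_pos"],s["gripper_width"],s["contact_force"],s["torque"])
E
```

```text
[493.79974943  28.96990257 215.55072295] 0.44460791212516904 [ 0.34404022  0.4065674  -1.57455263] [0.02873292 0.02773063 0.05175224]
```

View pics/w4.png

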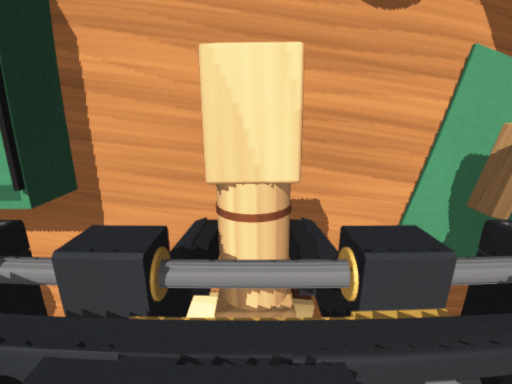

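View pics/s4.png

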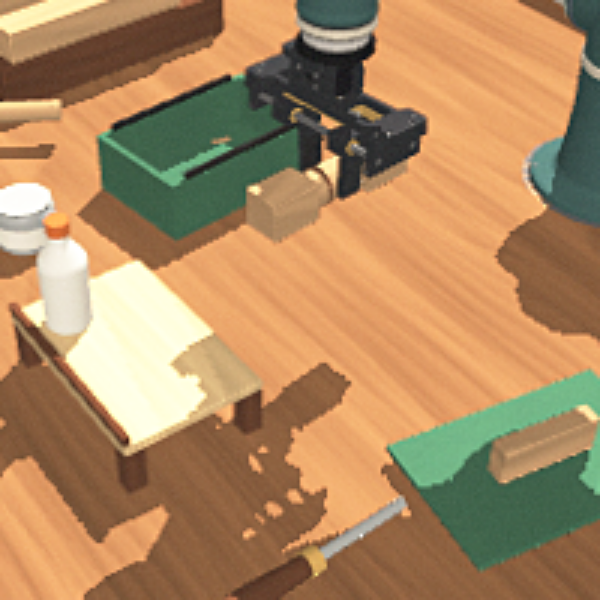

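Held by the waist. In the wrist view the near square's top corners are (200,44), (302,42), (300,183) and (206,184). I'll work out its tilt and position in the hand.

```bash
python3 - <<'E'
from h import *
np.set_printoptions(suppress=True,precision=3)
m=np.load("w4.npy",allow_pickle=True).item()
# blank frame points (origin at middle of underside): near square top
P=np.array([[-95,-22,44],[-95,22,44],[-35,22,44],[-35,-22,44]],float)
uv=np.array([(200,44.5),(302,42.5),(300,183),(206,184)],float)
ok,r,t=cv2.solvePnP(P,uv,m["mtx"],m["dist"])
T=np.eye(4);T[:3,:3]=cv2.Rodrigues(r)[0];T[:3,3]=t.ravel()
W=m["extrinsics"]@T;print(W); print(W[:3,:3]@[0,0,22]+W[:3,3])
print(cv2.projectPoints(P,r,t,m["mtx"],m["dist"])[0].reshape(-1,2)-uv)
E
```

```text
[[  0.988  -0.143  -0.056 496.15 ]
 [  0.142   0.989  -0.026  29.234]
 [  0.06    0.017   0.998 174.71 ]
 [  0.      0.      0.      1.   ]]
[494.909  28.668 196.667]
[[-0.793  0.565]
 [ 0.836  0.379]
 [ 0.496 -0.474]
 [-0.553 -0.542]]
```

Request:
move_arm(moves=[[-0.001,-0.008,0,0,0,0,0.8],[-0.004,-0.025,0,0,0,0,0.8],[-0.009,-0.055,0,0,0,0,0.8],[-0.015,-0.09,0,0,0,0,0.8],[-0.021,-0.125,0,0,0,0,0.8],[-0.027,-0.16,0,0,0,0,0.8],[-0.033,-0.195,0,0,0,0,0.8],[-0.039,-0.23,0,0,0,0,0.8],[-0.045,-0.265,0,0,0,0,0.8],[-0.05,-0.295,0,0,0,0,0.8],[-0.053,-0.315,0,0,0,0,0.8],[-0.055,-0.327,0,0,0,0,0.8]])

```text
clock: 9.03
tcp_pos: [436.3, -300.0, 212.2]
tcp_rot: [[-0.128, 0.992, -0.004], [0.992, 0.128, 0.002], [0.002, -0.003, -1.0]]
contact_force: [-0.3, -0.1, -2.2]
gripper_width: 0.444
```

Request:
move_arm(moves=[[0,0,-0.01,0,0,0,0.8],[0,0,-0.025,0,0,0,0.8],[0,0,-0.045,0,0,0,0.8],[0,0,-0.06,0,0,0,0.8],[0,0,-0.065,0,0,0,0.8],[0,0,-0.065,0,0,0,0.8]])

```text
clock: 9.53
tcp_pos: [436.7, -295.6, 146.5]
tcp_rot: [[-0.131, 0.991, -0.005], [0.991, 0.131, 0.004], [0.005, -0.004, -1.0]]
contact_force: [-0.8, -0.2, -1.0]
gripper_width: 0.445
```

```bash
python3 - <<'E'
from h import *
m=camera_model("wrist"); im=camera("wrist"); cv2.imwrite("pics/w5.png",im[:,:,::-1]); np.save("w5.npy",m,allow_pickle=True)
im=camera("top"); cv2.imwrite("pics/t5.png",cv2.resize(im[195:335,310:450,::-1],None,fx=4,fy=4))
s=state();print(s["tcp_pos"],s["gripper_width"],s["contact_force"],s["q"])
E
```

```text
[ 438.45213253 -297.14973443  149.36415161] 0.4477621272133693 [-0.77285111  0.21562518 -1.62621601] [-3.68275810e+01  5.30218569e+00  1.16190548e+02  1.29387062e-02
  5.85643473e+01 -1.34382048e+02]
```

View pics/w5.png

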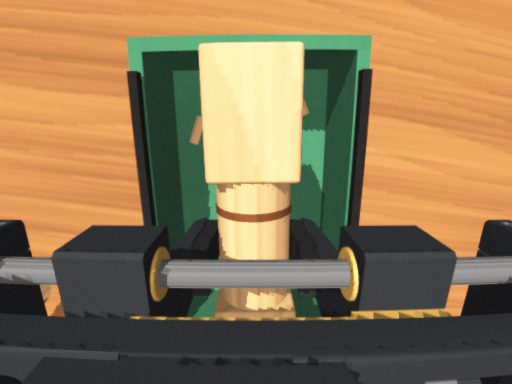

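View pics/t5.png

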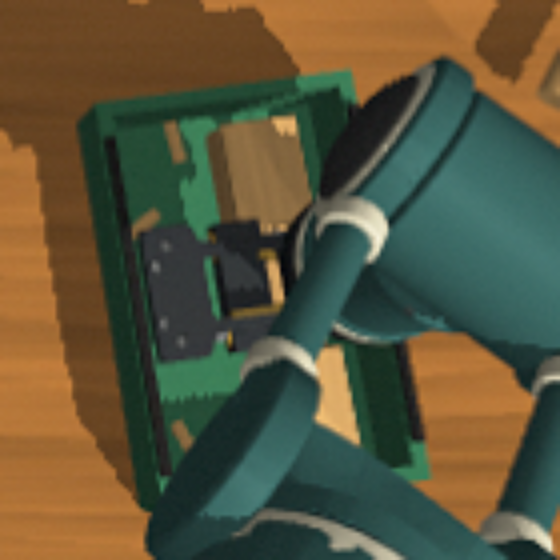

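The blank is lined up with the bin. The bin's near rim corners are at (130,39) and (370,37) in the wrist view, so I'll cross-check the bin pose.

```bash
python3 - <<'E'
from h import *
np.set_printoptions(suppress=True,precision=1)
m=np.load("w5.npy",allow_pickle=True).item()
W=ray("wrist",[(129.5,38.5),(370.5,36.5)],80,m);print(W)
d=W[1]-W[0]; print(np.linalg.norm(d)); n=np.array([d[1],-d[0]])/np.linalg.norm(d); print("yaw",np.degrees(np.arctan2(n[1],n[0])),"centre",W.mean(0)+122*n)
P=np.array([[-95,-22,44],[-95,22,44],[-35,22,44],[-35,-22,44]],float)
uv=np.array([(200,44.5),(302,42.5),(300,183),(206,184)],float)
ok,r,t=cv2.solvePnP(P,uv,m["mtx"],m["dist"]);T=np.eye(4);T[:3,:3]=cv2.Rodrigues(r)[0];T[:3,3]=t.ravel()
print(m["extrinsics"]@T)
E
```

```text
[[ 332.  -389.9]
 [ 310.7 -237.1]]
154.28917687954024
yaw 7.9410910508495 centre [ 442.2 -296.6]
[[   1.    -0.1   -0.   437.5]
 [   0.1    1.    -0.  -295.1]
 [   0.1    0.     1.   103.2]
 [   0.     0.     0.     1. ]]
```

Request:
move_arm(moves=[[0.001,-0.001,-0.015,0,0,0,0.8],[0.002,-0.002,-0.04,0,0,0,0.8],[0.002,-0.002,-0.062,0,0,0,0.8],[0.002,-0.002,-0.078,0,0,0,0.8],[0.002,-0.002,-0.086,0,0,0,0.8],[0.002,-0.002,-0.086,0,0,0,0.8],[0.002,-0.002,-0.086,0,0,0,0.8]])

```text
clock: 10.22
tcp_pos: [441.0, -300.3, 64.5]
tcp_rot: [[-0.131, 0.991, 0.001], [0.991, 0.131, -0.001], [-0.001, 0.001, -1.0]]
contact_force: [-0.4, 0.6, -1.9]
gripper_width: 0.45
```

Release and raise.

Request:
move_arm(moves=[[0,0,0,0,0,0,0.4],[0,0,0,0,0,0,0.35],[0,0,0,0,0,0,0.3],[0,0,0,0,0,0,0.3],[0,0,0,0,0,0,0.3],[0,0,0.025,0,0,0,0.3],[0,0,0.06,0,0,0,0.3],[0,0,0.1,0,0,0,0.3],[0,0,0.14,0,0,0,0.3],[0,0,0.17,0,0,0,0.3],[0,0,0.18,0,0,0,0.3],[0,0,0.18,0,0,0,0.3]])

```text
clock: 11.22
tcp_pos: [442.2, -301.4, 247.8]
tcp_rot: [[-0.13, 0.991, 0.006], [0.991, 0.13, -0.005], [-0.005, 0.006, -1.0]]
contact_force: [0.0, 0.3, -0.1]
gripper_width: 0.696
```

```bash
python3 - <<'E'
from h import *
m=camera_model("wrist"); im=camera("wrist"); cv2.imwrite("pics/w6.png",im[:,:,::-1]); np.save("w6.npy",m,allow_pickle=True)
s=state();print(s["tcp_pos"],s["gripper_width"],s["contact_force"])
E
```

```text
[ 440.93120245 -300.44732763  244.75818561] 0.6974670029787796 [-0.38685088  0.41391931 -0.32448712]
```

View pics/w6.png

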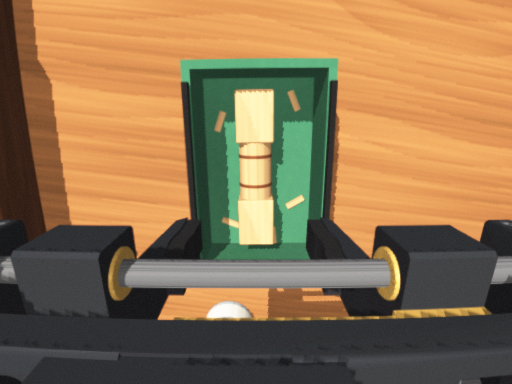

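The blank lies flat in the bin, ends at about (254,92) and (257,243). I'll zoom in on the bin rim to refine its pose.

```bash
python3 - <<'E'
import cv2
im=cv2.imread("pics/w6.png")
cv2.imwrite("pics/w6c.png",cv2.resize(im[50:270,170:350],None,fx=4,fy=4,interpolation=cv2.INTER_CUBIC)[:600])
E
```

```text
(no output)
```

View pics/w6c.png

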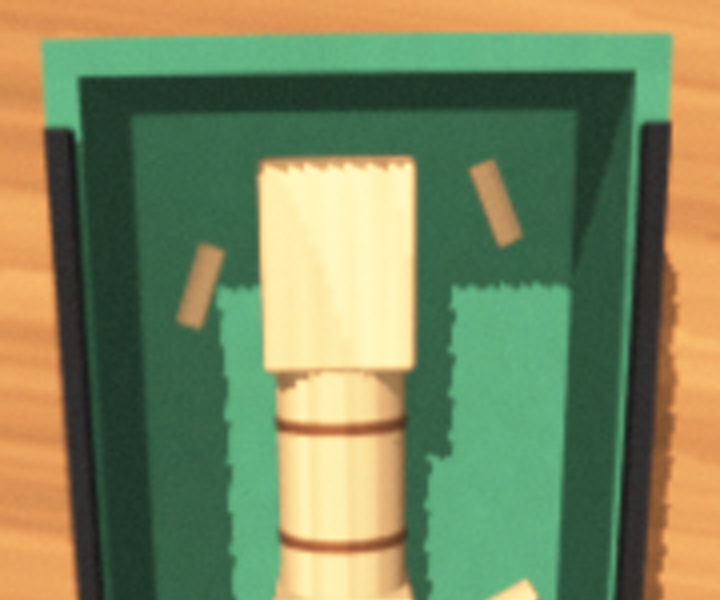

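```bash
python3 - <<'E'
from h import *
np.set_printoptions(suppress=True,precision=1)
m=np.load("w6.npy",allow_pickle=True).item()
W=ray("wrist",[(180.2,60.2),(338,58.5),(189.75,69.25),(329,67.75)],80,m)
M=[[-122,-79],[-122,79],[-113,-70],[-113,70]]
print(fit(W,M)); print(W)
m=np.load("w1.npy",allow_pickle=True).item()
# lid handle+plate in w1
im=cv2.imread("pics/w1.png"); cv2.imwrite("pics/w1c.png",cv2.resize(im[75:275,200:390],None,fx=4,fy=4,interpolation=cv2.INTER_CUBIC)[:600])
im=camera("top"); cv2.imwrite("pics/t6.png",cv2.resize(im[195:335,310:450,::-1],None,fx=4,fy=4))
E
```

```text
(np.float64(441.40309268397414), np.float64(-296.51255940908914), np.float64(8.001319167291301), np.float64(0.8240732376280278))
[[ 331.6 -391.1]
 [ 309.9 -236.1]
 [ 339.  -380.9]
 [ 319.7 -243.4]]
```

View pics/w1c.png

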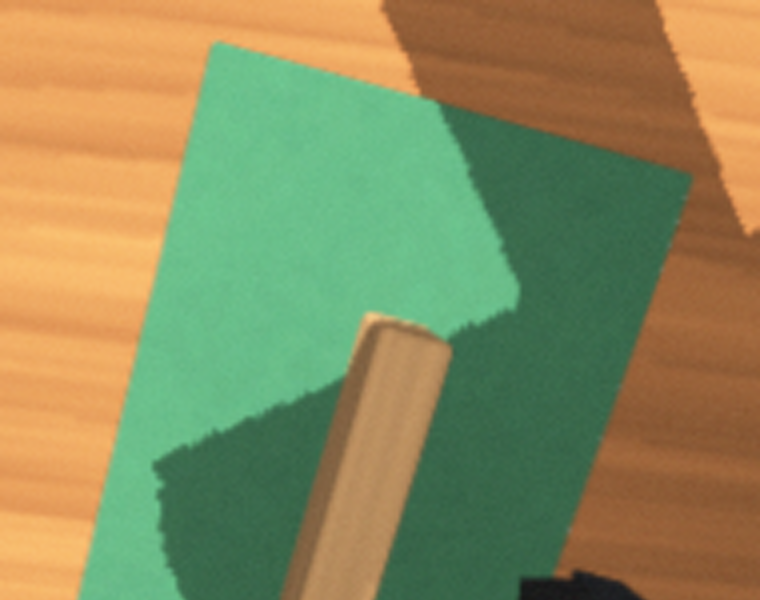

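```bash
python3 - <<'E'
from h import *
np.set_printoptions(suppress=True,precision=1)
m=np.load("w1.npy",allow_pickle=True).item()
W=ray("wrist",[(253.75,85.25),(373,118.5)],20,m)
print(fit(W,[[-126,-83],[-126,83]]),np.linalg.norm(W[1]-W[0]))
W=ray("wrist",[(295,155.5),(312.75,162)],62,m);print(fit(W,[[-55,-12],[-55,12]]),np.linalg.norm(W[1]-W[0]))
E
```

```text
(np.float64(448.6487339329618), np.float64(322.691303599875), np.float64(-7.717430567518776), np.float64(1.6955227972755438)) 162.57795951135822
(np.float64(447.0130996823376), np.float64(316.67085598295887), np.float64(-13.063513206080096), np.float64(0.4493523880955195)) 23.077419030273017
```

View pics/t6.png

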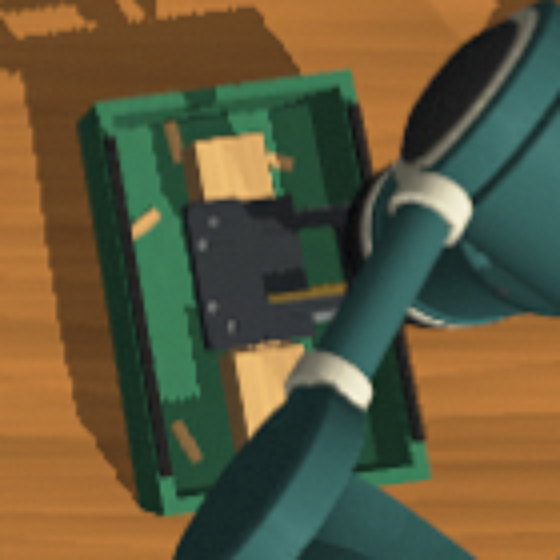

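Request:
move_arm(moves=[[0.001,0.03,0,0,0,0,0.2],[0.002,0.07,0,0,0,0,0],[0.003,0.11,0,0,0,-3,0],[0.004,0.15,0,0,0,-6,0],[0.004,0.19,0,0,0,-9,0],[0.004,0.23,0,0,0,-12,0],[0.004,0.27,0,0,0,-15,0],[0.004,0.31,0,0,0,-15,0],[0.004,0.35,0,0,0,-15,0],[0.004,0.39,0,0,0,-15,0],[0.004,0.43,0,0,0,-15,0],[0.004,0.47,0,0,0,-15,0]])

```text
clock: 12.32
tcp_pos: [442.1, 171.4, 240.2]
tcp_rot: [[0.13, 0.991, -0.005], [0.991, -0.13, -0.002], [-0.003, -0.005, -1.0]]
contact_force: [1.3, -0.3, 0.3]
gripper_width: 1.001
```

Request:
move_arm(moves=[[0.003,0.04,0,0,0,0,0],[0.003,0.08,0,0,0,0,0],[0.003,0.115,0,0,0,0,0],[0.003,0.14,0,0,0,0,0],[0.003,0.152,0,0,0,0,0],[0.003,0.152,0,0,0,0,0],[0.003,0.152,0,0,0,0,0],[0.003,0.152,0,0,0,0,0]])

```text
clock: 12.98
tcp_pos: [447.0, 320.3, 242.3]
tcp_rot: [[0.131, 0.991, -0.002], [0.991, -0.131, -0.002], [-0.002, -0.002, -1.0]]
contact_force: [0.0, -0.5, 0.2]
gripper_width: 0.996
```

```bash
python3 - <<'E'
from h import *
m=camera_model("wrist"); im=camera("wrist"); cv2.imwrite("pics/w7.png",im[:,:,::-1]); np.save("w7.npy",m,allow_pickle=True)
cv2.imwrite("pics/w7c.png",cv2.resize(im[40:260,150:370,::-1],None,fx=3,fy=3,interpolation=cv2.INTER_CUBIC)[:600])
im=camera("top"); cv2.imwrite("pics/t7.png",im[:,:,::-1])
s=state();print(s["tcp_pos"],s["tcp_rot"],s["gripper_width"],s["contact_force"],s["clock"])
E
```

```text
[447.40284762 320.31080577 243.26057442] [[ 1.32301298e-01  9.91209328e-01 -6.59661044e-04]
 [ 9.91209099e-01 -1.32301842e-01 -8.62964718e-04]
 [-9.42653049e-04 -5.39690677e-04 -9.99999410e-01]] 0.9983011413847265 [-0.4300926   0.5772775  -0.22498541] 13.0833
```

View pics/w7c.png

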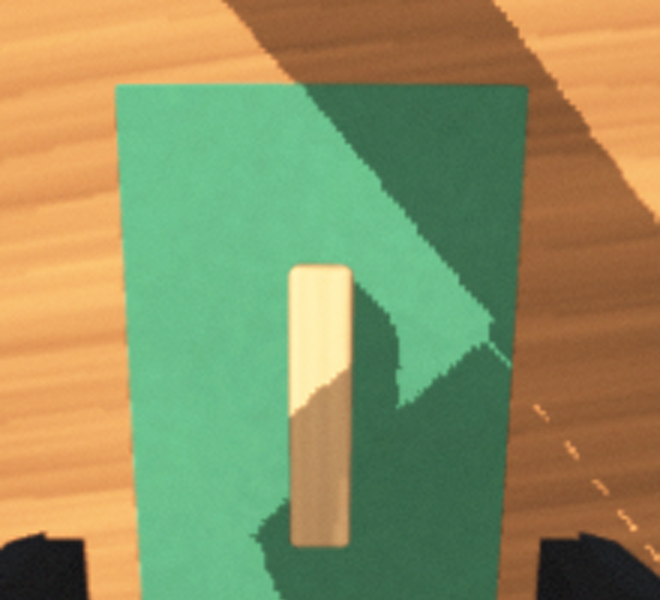

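View pics/t7.png

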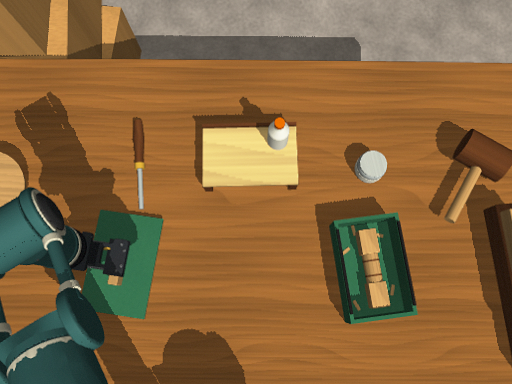

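Glue, tin and gouge are unmoved, and the blank lies in the bin at (372,265). The lid is square to the tool in the wrist view, with near corners at (188.7,68.7) and (326,68.7).

```bash
python3 - <<'E'
from h import *
np.set_printoptions(suppress=True,precision=1)
m=np.load("w7.npy",allow_pickle=True).item()
c=lambda L:[(150+a/3,40+b/3) for a,b in L]
W=ray("wrist",c([(115.5,86),(528.5,86)]),20,m)
print(fit(W,[[-126,-83],[-126,83]]),np.linalg.norm(W[1]-W[0]))
W=ray("wrist",c([(288.5,265),(352.5,265),(350,547),(290.5,547)]),62,m);print(fit(W,[[-55,-12],[-55,12],[55,12],[55,-12]]))
E
```

```text
(np.float64(449.6314277875184), np.float64(323.0659787227054), np.float64(-7.613694552374212), np.float64(1.0534309448982526)) 163.87439868778117
(np.float64(447.00429355115097), np.float64(322.733492609176), np.float64(-7.510887580296959), np.float64(0.4125613549160789))
```

The handle centre is at (447, 322). Going down to grip it.

Request:
move_arm(moves=[[0,0.0015,-0.03,0,0,0,0],[0,0.0015,-0.065,0,0,0,0],[0,0.0015,-0.1,0,0,0,0],[0,0.0015,-0.135,0,0,0,0],[0,0.0015,-0.165,0,0,0,0],[0,0.0015,-0.183,0,0,0,0],[0,0.0015,-0.191,0,0,0,0],[0,0.0015,-0.191,0,0,0,0.3],[0,0.0015,-0.191,0,0,0,0.6],[0,0.0015,-0.191,0,0,0,0.8],[0,0.0015,-0.191,0,0,0,0.95],[0,0.0015,-0.191,0,0,0,0.95]], force=40)

```text
clock: 14.08
tcp_pos: [448.6, 324.2, 54.5]
tcp_rot: [[0.131, 0.991, 0.003], [0.991, -0.131, 0.002], [0.002, 0.003, -1.0]]
contact_force: [0.0, 0.4, 0.0]
gripper_width: 0.646
```

Request:
move_arm(moves=[[0,0,0,0,0,0,0.95],[0,0,0,0,0,0,0.95],[0,0,0,0,0,0,0.95],[0,0,0,0,0,0,0.95],[0,0,0,0,0,0,0.95],[0,0,0,0,0,0,0.95]])

```text
clock: 14.58
tcp_pos: [447.3, 323.4, 52.7]
tcp_rot: [[0.131, 0.991, -0.0], [0.991, -0.131, -0.0], [-0.0, -0.0, -1.0]]
contact_force: [-0.2, -1.3, 0.8]
gripper_width: 0.27
```

Gripped at 23.8 mm. Lifting and carrying it, lifting first.

Request:
move_arm(moves=[[0,0,0.003,0,0,0,0.95],[0,0,0.01,0,0,0,0.95],[0,0,0.025,0,0,0,0.95],[0,0,0.045,0,0,0,0.95],[0,0,0.07,0,0,0,0.95],[0,0,0.095,0,0,0,0.95],[0,0,0.12,0,0,0,0.95],[0,0,0.14,0,0,0,0.95],[0,0,0.15,0,0,0,0.95],[0,0,0.155,0,0,0,0.95],[0,0,0.155,0,0,0,0.95]], force=50)

```text
clock: 15.5
tcp_pos: [447.7, 323.7, 208.6]
tcp_rot: [[0.131, 0.991, 0.001], [0.991, -0.131, 0.001], [0.001, 0.001, -1.0]]
contact_force: [0.0, 1.0, -2.2]
gripper_width: 0.269
```

```bash
python3 - <<'E'
from h import *
m=camera_model("wrist"); im=camera("wrist"); cv2.imwrite("pics/w8.png",im[:,:,::-1]); np.save("w8.npy",m,allow_pickle=True)
s=state();print(s["tcp_pos"],s["tcp_rot"],s["gripper_width"],s["contact_force"],s["torque"],s["clock"])
E
```

```text
[447.09088291 323.28706573 207.23564361] [[ 1.30623691e-01  9.91431910e-01 -4.68560496e-04]
 [ 9.91431960e-01 -1.30623834e-01 -2.88431913e-04]
 [-3.47165771e-04 -4.26869810e-04 -9.99999849e-01]] 0.26928789374924994 [ 0.21596189  0.07698092 -3.07467378] [ 0.06143007 -0.04439931  0.04467633] 15.55
```

View pics/w8.png

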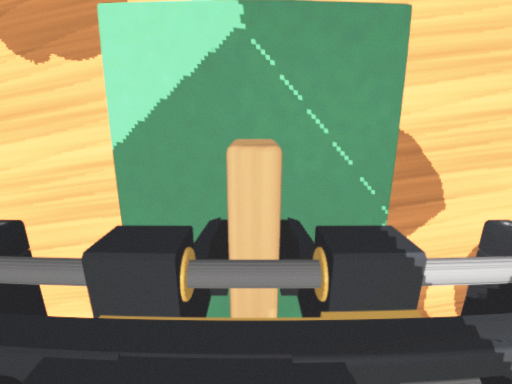

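```bash
python3 - <<'E'
from h import *
np.set_printoptions(suppress=True,precision=2)
m=np.load("w8.npy",allow_pickle=True).item()
im=cv2.imread("pics/w8.png"); cv2.imwrite("pics/w8c.png",cv2.resize(np.hstack([im[0:40,85:165],im[0:40,360:440]]),None,fx=5,fy=5))
for z in (172,174.5,177):
    W=ray("wrist",[(99,7),(411,7)],z,m)
    print(z,fit(W,[[-126,-83],[-126,83]]),np.linalg.norm(W[1]-W[0]))
E
```

```text
172 (np.float64(450.09469319440916), np.float64(323.6176130926545), np.float64(-7.544409976549942), np.float64(0.4216610894835071)) 165.1493137699537
174.5 (np.float64(451.0199825253497), np.float64(323.4806282177828), np.float64(-7.5444083048875745), np.float64(1.731691071667683)) 162.50637556317497
177 (np.float64(451.9452710413929), np.float64(323.34363722588745), np.float64(-7.544409455577875), np.float64(3.0417205528948443)) 159.86343735639622
```

View pics/w8c.png

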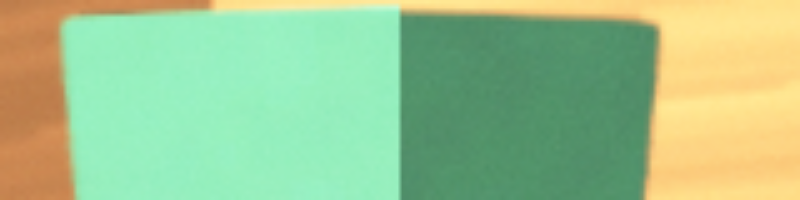

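Request:
move_arm(moves=[[0,-0.005,0,0,0,0,0.95],[0,-0.018,0,0,0,0,0.95],[-0.001,-0.04,0,0,0,1,0.95],[-0.001,-0.07,0,0,0,2,0.95],[-0.002,-0.1,0,0,0,3,0.95],[-0.002,-0.13,0,0,0,4,0.95],[-0.002,-0.16,0,0,0,5,0.95],[-0.003,-0.19,0,0,0,6,0.95],[-0.003,-0.22,0,0,0,7,0.95],[-0.003,-0.25,0,0,0,8,0.95],[-0.003,-0.28,0,0,0,9,0.95],[-0.004,-0.31,0,0,0,10,0.95]])

```text
clock: 16.55
tcp_pos: [441.8, 11.3, 206.4]
tcp_rot: [[-0.044, 0.999, -0.002], [0.999, 0.044, -0.0], [-0.0, -0.002, -1.0]]
contact_force: [0.8, 0.3, -1.6]
gripper_width: 0.267
```

Request:
move_arm(moves=[[0,-0.03,0,0,0,1,0.95],[0,-0.06,0,0,0,2,0.95],[-0.001,-0.09,0,0,0,3,0.95],[-0.001,-0.12,0,0,0,4,0.95],[-0.002,-0.15,0,0,0,5,0.95],[-0.002,-0.18,0,0,0,5.4,0.95],[-0.003,-0.21,0,0,0,5.4,0.95],[-0.003,-0.24,0,0,0,5.4,0.95],[-0.0035,-0.265,0,0,0,5.4,0.95],[-0.0035,-0.285,0,0,0,5.4,0.95],[-0.0035,-0.3,0,0,0,5.4,0.95],[-0.0035,-0.308,0,0,0,5.4,0.95]])

```text
clock: 17.55
tcp_pos: [438.6, -296.2, 206.6]
tcp_rot: [[-0.136, 0.991, -0.002], [0.991, 0.136, 0.001], [0.001, -0.002, -1.0]]
contact_force: [0.5, 0.6, -2.7]
gripper_width: 0.269
```

Request:
move_arm(moves=[[0,-0.002,-0.015,0,0,0,0.95],[0,-0.002,-0.03,0,0,0,0.95],[0,-0.002,-0.04,0,0,0,0.95],[0,-0.002,-0.045,0,0,0,0.95],[0,-0.002,-0.045,0,0,0,0.95],[0,-0.002,-0.045,0,0,0,0.95]])

```text
clock: 18.05
tcp_pos: [439.8, -296.0, 162.5]
tcp_rot: [[-0.138, 0.99, -0.001], [0.99, 0.138, 0.001], [0.001, -0.001, -1.0]]
contact_force: [-0.6, -0.1, -2.3]
gripper_width: 0.265
```

```bash
python3 - <<'E'
from h import *
m=camera_model("wrist"); im=camera("wrist"); cv2.imwrite("pics/w9.png",im[:,:,::-1]); np.save("w9.npy",m,allow_pickle=True)
im=camera("scene"); cv2.imwrite("pics/s9.png",cv2.resize(im[80:230,170:350,::-1],None,fx=4,fy=4,interpolation=cv2.INTER_CUBIC))
im=camera("top"); cv2.imwrite("pics/t9.png",cv2.resize(im[195:335,310:450,::-1],None,fx=4,fy=4,interpolation=cv2.INTER_CUBIC))
s=state();print(s["tcp_pos"],s["tcp_rot"],s["gripper_width"],s["contact_force"],s["torque"],s["clock"])
E
```

```text
[ 440.55485265 -296.69126769  163.68584036] [[-0.13779467  0.99045985  0.00138574]
 [ 0.99046009  0.13779613 -0.00101666]
 [-0.00119791  0.00123243 -0.99999852]] 0.26393703106052846 [-0.01175024 -0.00960619 -3.49105907] [ 0.04160676 -0.0102576  -0.06705295] 18.2
```

View pics/w9.png

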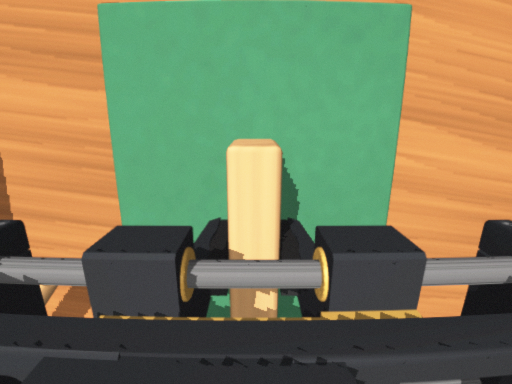

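View pics/s9.png

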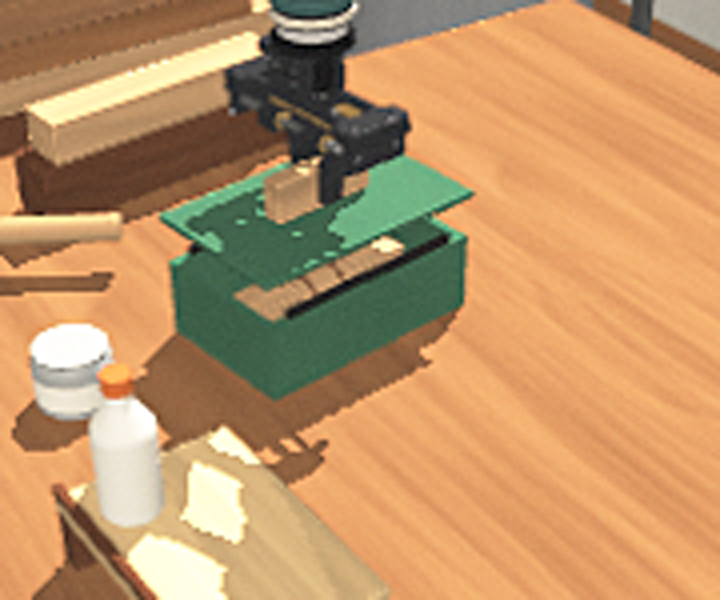

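View pics/t9.png

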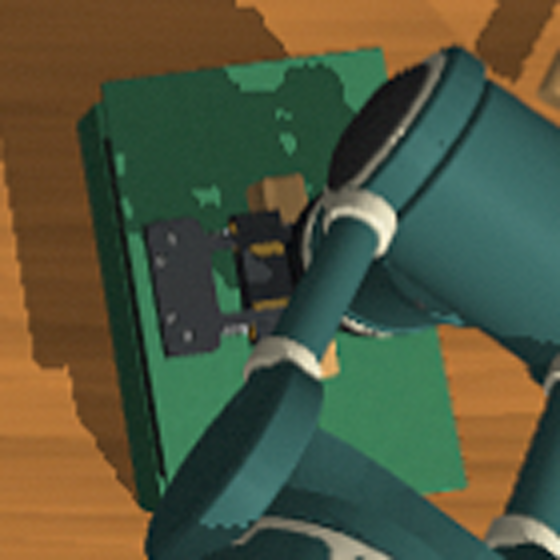

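The lid hangs level over the bin. In the top view its corners are at (335.8,215.5), (405.3,207) and (426.8,316.8), which gives a relative check in one camera.

```bash
python3 - <<'E'
from h import *
np.set_printoptions(suppress=True,precision=2)
W=ray("top",[(335.75,215.5),(405.25,207),(426.75,316.75)],131)
print(fit(W,rect(252,166)[:3]));print(W, np.linalg.norm(W[1]-W[0]),np.linalg.norm(W[2]-W[1]))
E
```

```text
(np.float64(440.41804179570096), np.float64(-298.5963613128096), np.float64(7.654779637251383), np.float64(1.2090837691395109))
[[ 553.92 -200.59]
 [ 575.46 -363.5 ]
 [ 327.81 -397.17]] 164.32367606707524 249.93561248097697
```

The lid agrees with the bin to within 1 mm and 0.1°. Lowering.

Request:
move_arm(moves=[[0,0,-0.008,0,0,0,0.95],[0,0,-0.016,0,0,0,0.95],[0,0,-0.022,0,0,0,0.95],[0,0,-0.027,0,0,0,0.95],[0,0,-0.031,0,0,0,0.95],[0,0,-0.034,0,0,0,0.95],[0,0,-0.036,0,0,0,0.95],[0,0,-0.036,0,0,0,0.95]])

```text
clock: 18.87
tcp_pos: [439.7, -296.4, 126.8]
tcp_rot: [[-0.137, 0.991, -0.001], [0.991, 0.137, 0.0], [0.001, -0.001, -1.0]]
contact_force: [-0.6, 1.3, -1.5]
gripper_width: 0.268
```

Request:
move_arm(moves=[[0,0,-0.001,0,0,0,0.95],[0,0,-0.002,0,0,0,0.95],[0,0,-0.003,0,0,0,0.95],[0,0,-0.004,0,0,0,0.95],[0,0,-0.005,0,0,0,0.95],[0,0,-0.006,0,0,0,0.95],[0,0,-0.007,0,0,0,0.95],[0,0,-0.008,0,0,0,0.95],[0,0,-0.008,0,0,0,0.95]])

```text
clock: 19.62
tcp_pos: [439.8, -296.4, 120.7]
tcp_rot: [[-0.138, 0.99, -0.001], [0.99, 0.138, 0.0], [0.0, -0.001, -1.0]]
contact_force: [-5.9, 5.4, 13.2]
gripper_width: 0.269
```

Request:
move_arm(moves=[[0,0,-0.001,0,0,0,0.95],[0,0,-0.002,0,0,0,0.95],[0,0,-0.003,0,0,0,0.95],[0,0,-0.003,0,0,0,0.95],[0,0,-0.003,0,0,0,0.95]])

```text
clock: 20.03
tcp_pos: [439.8, -296.4, 120.6]
tcp_rot: [[-0.138, 0.99, -0.001], [0.99, 0.138, 0.0], [0.001, -0.001, -1.0]]
contact_force: [-13.8, 10.5, 31.4]
gripper_width: 0.268
```

It has stopped firmly at 31 N, which is home. Easing off, releasing and raising.

Request:
move_arm(moves=[[0,0,0.002,0,0,0,0.95],[0,0,0.004,0,0,0,0.95],[0,0,0.004,0,0,0,0.7],[0,0,0.004,0,0,0,0.5],[0,0,0.004,0,0,0,0.4],[0,0,0.004,0,0,0,0.4],[0,0,0.004,0,0,0,0.4],[0,0,0.02,0,0,0,0.4],[0,0,0.05,0,0,0,0.4],[0,0,0.08,0,0,0,0.4],[0,0,0.1,0,0,0,0.4],[0,0,0.1,0,0,0,0.4]])

```text
clock: 21.03
tcp_pos: [442.6, -298.5, 221.0]
tcp_rot: [[-0.137, 0.99, 0.007], [0.991, 0.137, -0.006], [-0.007, 0.007, -1.0]]
contact_force: [1.1, -0.3, 0.7]
gripper_width: 0.598
```

```bash
python3 - <<'E'
from h import *
m=camera_model("wrist"); im=camera("wrist"); cv2.imwrite("pics/w10.png",im[:,:,::-1])
im=camera("scene"); cv2.imwrite("pics/s10.png",cv2.resize(im[80:230,170:350,::-1],None,fx=4,fy=4,interpolation=cv2.INTER_CUBIC))
s=state();print(s["tcp_pos"],s["gripper_width"],s["contact_force"],s["clock"])
E
```

```text
[ 440.34717641 -296.85786557  216.18000838] 0.5985003879352345 [-0.45600063  0.33011399 -0.58352501] 21.1333
```

View pics/s10.png

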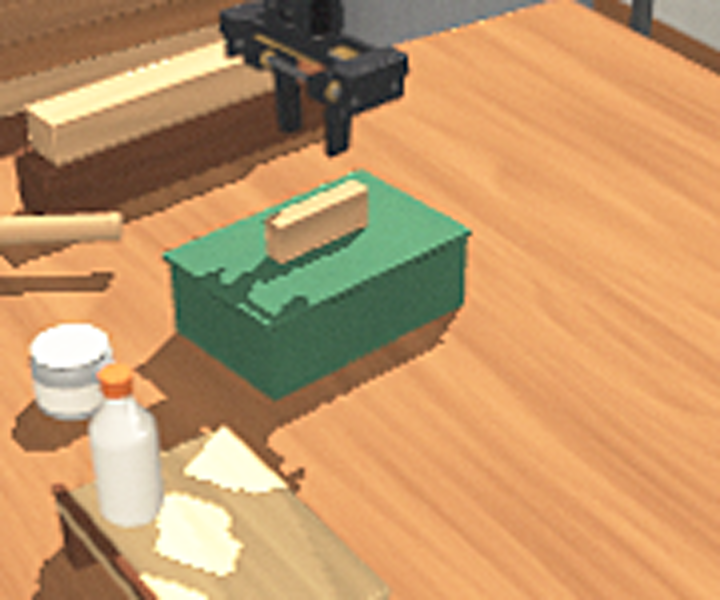

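View pics/w10.png

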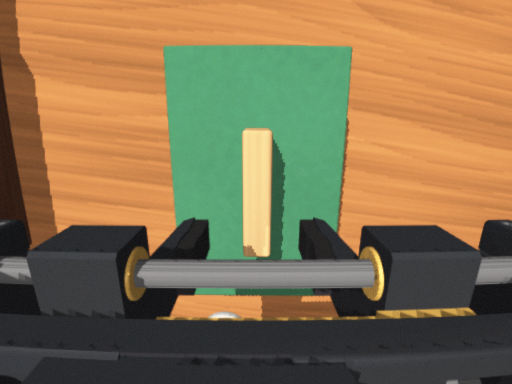

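The lid looks flush and level, with its near corners at (166,47) and (350,47) in the wrist view. As a check, I'll press once on the handle top with shut fingers. If the lid is home, contact should come at TCP z ≈ 155 mm.

Request:
move_arm(moves=[[0,0,-0.01,0,0,0,1],[0,0,-0.025,0,0,0,1],[0,0,-0.025,0,0,0,1],[0,0,-0.025,0,0,0,1],[0,0,-0.025,0,0,0,1],[0,0,-0.025,0,0,0,1],[0,0,-0.025,0,0,0,1],[0,0,-0.025,0,0,0,1],[0,0,-0.035,0,0,0,1],[0,0,-0.045,0,0,0,1],[0,0,-0.053,0,0,0,1],[0,0,-0.057,0,0,0,1]])

```text
clock: 22.13
tcp_pos: [438.8, -295.7, 156.4]
tcp_rot: [[-0.137, 0.991, -0.003], [0.991, 0.137, 0.002], [0.002, -0.002, -1.0]]
contact_force: [-0.2, -0.4, 1.0]
gripper_width: 0.005
```

Request:
move_arm(moves=[[0,0,-0.001,0,0,0,1],[0,0,-0.002,0,0,0,1],[0,0,-0.003,0,0,0,1],[0,0,-0.004,0,0,0,1],[0,0,-0.005,0,0,0,1],[0,0,-0.006,0,0,0,1],[0,0,-0.007,0,0,0,1],[0,0,-0.007,0,0,0,1]])

```text
clock: 22.8
tcp_pos: [440.2, -296.7, 155.4]
tcp_rot: [[-0.137, 0.991, 0.0], [0.991, 0.137, -0.0], [-0.0, 0.0, -1.0]]
contact_force: [-6.8, 5.7, 18.9]
gripper_width: 0.004
```

The contact is solid at TCP z 155.4 mm under 19 N, as expected for fully home. Retracting clear.

Request:
move_arm(moves=[[0,0,0.007,0,0,0,1],[0,0,0.03,0,0,0,1],[0,0,0.06,0,0,0,1],[0,0.03,0.09,0,0,0,1],[0,0.06,0.11,0,0,0,1],[0,0.1,0.11,0,0,0,1],[0,0.14,0.11,0,0,0,1],[0,0.18,0.11,0,0,0,1],[0,0.22,0.11,0,0,0,1],[0,0.25,0.11,0,0,0,1],[0,0.26,0.11,0,0,0,1],[0,0.26,0.11,0,0,0,1]])

```text
clock: 23.8
tcp_pos: [440.1, -34.8, 262.2]
tcp_rot: [[-0.141, 0.99, 0.001], [0.99, 0.141, -0.0], [-0.0, 0.001, -1.0]]
contact_force: [-0.3, 0.1, 0.0]
gripper_width: 0.005
```

```bash
python3 - <<'E'
from h import *
im=camera("top"); cv2.imwrite("pics/t11.png",im[:,:,::-1])
cv2.imwrite("pics/t11c.png",cv2.resize(im[205:330,320:430,::-1],None,fx=4,fy=4,interpolation=cv2.INTER_CUBIC))
im=camera("scene"); cv2.imwrite("pics/s11.png",cv2.resize(im[100:200,190:310,::-1],None,fx=6,fy=6,interpolation=cv2.INTER_CUBIC))
E
```

```text
(no output)
```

View pics/t11.png

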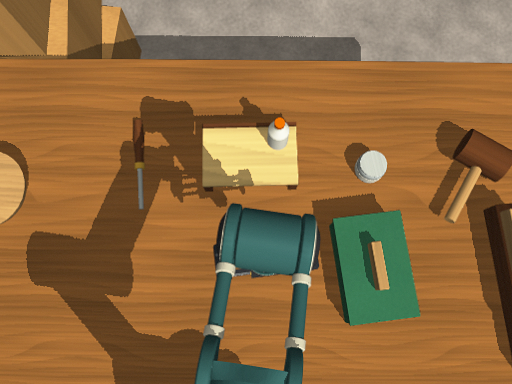

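View pics/t11c.png

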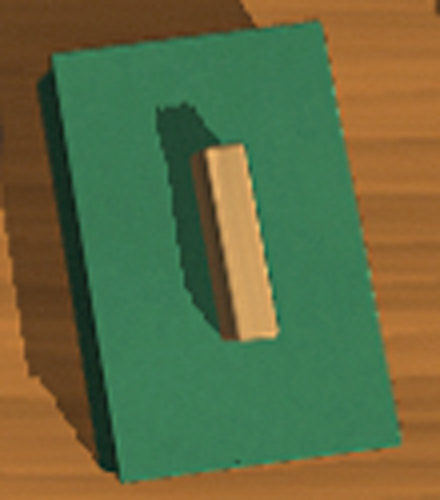

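View pics/s11.png

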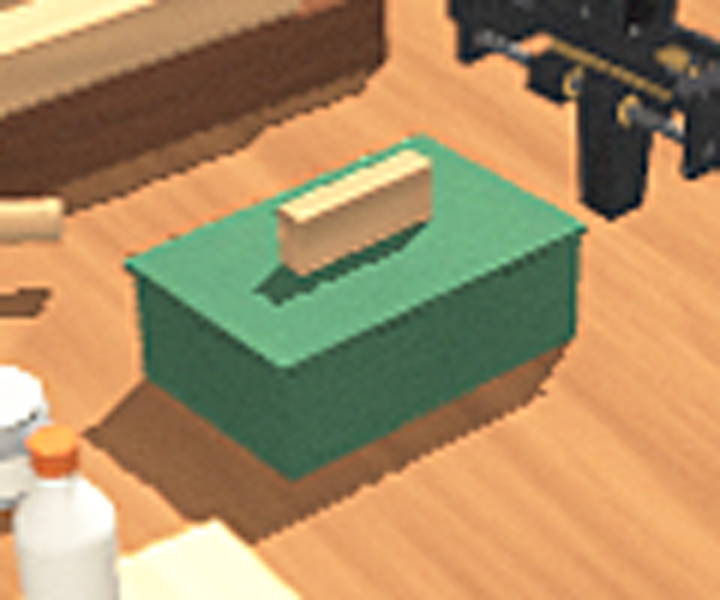

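The lid sits flush all round, with corners in the top view at about (333,219), (401,210), (420,315) and (350,325). No black strip shows. The tin (371,166), glue (279,133) and gouge (139,165) are where they were. I'll do a last numeric check, then hand in.

```bash
python3 - <<'E'
from h import *
W=ray("top",[(320+a/4,205+b/4) for a,b in [(51,57),(323,21),(402,443),(122,482)]],88)
print(fit(W,rect(252,166)))
print(state()["clock"]); print(close_job())
E
```

```text
(np.float64(440.5198982306212), np.float64(-299.6469927525638), np.float64(7.8076807318482135), np.float64(1.8715579005395284))
23.9
the job is handed in; nothing more can be done
None
```

The job is done and handed in at 23.9 s of the 67 s allowed; the hand-in reports no verdict.

I drew the blank out by its near end and released it in front of the shelf. I then picked it up by the waist, lowered it into the bin and let go. The lid went on next: I pressed it down while still gripping the handle (31 N), then once more on the handle top with shut fingers (19 N).

- **Blank:** the wrist and top pictures taken before the lid went on show it lying flat on the bin floor.
- **Lid height:** the second press stopped solidly at TCP z 155.4 mm; about 155 mm is expected when fully home. No black seal strip or gap shows in the scene or top pictures.
- **Lid position:** the top camera puts the lid at (440.5, -299.6), yaw 7.8°. It put the bin at (439.9, -299.0), yaw 7.7°, so they agree to about 1 mm, with corner fits good to about 2 mm.
- **Glue, tin and gouge:** they show at the same pixels as at the start.
- **Disagreements:** the wrist camera placed both bin and lid 1.5 to 2.5 mm from where the top camera did. I therefore used only differences measured within one camera. During both presses the wrist also read 9 to 17 N of sideways force, which fell to nothing on release. The seal strips' travel was not measured directly; I inferred it from the lid's height.

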